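# Set a milled bar to the work stop and clamp it in a cam-action vise

## Robot

A 6-joint arm with a two-finger parallel gripper is mounted at the origin on the work surface. World frame = base frame: x ahead of the robot, y to its left, z up, the work surface at z = 0. Lengths are in m, angles in rad, forces in N, time in s.
With the tool pointing down it reaches from about 0.375 to 0.9 m from the base axis. Payload 3.1 kg.
Tool frame: the origin (TCP) lies on the centre line of the jaws, within the pads' length; the fingertips stand 14 mm ahead of it and the grasp point (between the pads) lies 5 mm behind it; z points along the fingers, y is the direction in which the jaws open and shut (so a half turn about z gives the same grasp; the last joint's range is limited). The gripper opens to 87 mm and grips with 3 to 60 N. Pads are 19 mm wide; open, the fingers measure 117 mm over their backs; the gripper's body (75 mm by 190 mm) begins 51 mm behind the grasp point.
Start: joints at [0.997, 0.527, 1.433, -0, 1.181, -0.178], TCP at [0.241, 0.577, 0.237] pointing down, gripper open.
Joint ranges: [-3.08, 3.08], [-0.75, 2.2], [0.22, 2.44], [-1.43, 4.57], [0, 2.65], [-2.85, 2.85]. Speed limits (rad/s): [2.79, 2.79, 3.14, 3.14, 3.14, 3.14].

## Interface

Orientations are given as a unit quaternion [x, y, z, w].
In Python, from station import env gives the robot as it stands. Calls block until the motion is done:
- env.move_ptp(position, orientation): joint-space move of the TCP to a pose.
- env.servo_line(position, frame=None, v=0.15, guard=None): straight line of the TCP; frame=None keeps the orientation; v is the mean speed in m/s. With guard (N) it stops when the force on the tool has changed by that much, and returns True; else False.
- env.goto_joints(angles): joint-space move.
- env.set_gripper(opening, effort=None): finger opening in m; effort is the grip in N (None keeps the last); returns when the fingers have stopped.
- env.dwell(seconds).
- env.ik(position, orientation): joint angles nearest the present ones, or None.
- env.get_obs(): the state.
- env.get_image(name): name is "scene" or "top"; returns a dict with "pixels" (420x560x3 uint8, blue, green, red), "depth" (420x560 float32, m along the optical axis (not along the pixel's ray), 0 where there is no reading), "fx", "fy", "cx", "cy" (pixels), "R" (3x3) and "t" (3): a world point X has camera coordinates R X + t. Camera axes: x right, y down, z forward; pixel columns grow to the right and rows downward; lengths in m; the calibration is good to about 2 mm. A picture is of the moment at which its call begins.
A pose or a line that the arm cannot do raises env.MotionError and nothing moves.
- env.job_done(): hands the job in, once; it reports no verdict.
Trained networks look in the newest picture that a camera, given by its name, has taken for a name from the list of things; names that differ only in an ending like _2 or _b are one class to them, and where a whole thing is asked for, a point or a joint stands for the part that bears it (a point fixed in the world has none). Each returns a list of dicts, best first, with "conf" (0 to 1); they miss things now and then, are a little off and sometimes report something else, mostly with a low value. They report only what shows in the picture. A call takes as long as a camera call. They do not tell look-alikes from the thing itself.
- env.silhouettes(query, camera): "mask" (420x560 bool, what is visible of it) and "pixel" ([column, row] in pixels, amid what is visible of it).
The state is a dict: "time": time; "joint_positions": joint angles; "dq": joint speeds; "tau": joint torques, N m; "tool_pos": TCP position; "ee_rot": TCP orientation; "contact_force": force on the tool from outside, world axes, zero at the start; "wrist_torque": the same for the moment, N m; "opening": finger opening in m.
Only numpy, scipy, OpenCV 4.12 (cv2) and the standard library are available. Lean on these libraries where they do the work, as an engineer would, in place of code of your own. Each camera call takes 0.05 s, during which the arm holds its last target.

## Task

The aluminium bar lies loose between the open jaws of the vise. With a fingertip, push it endwise along the jaws until its far end rests against the vise's work stop; then with one finger push the cam lever round until it comes up firm and the bar stays clamped tight and square in the jaws, still at the stop. Do not lift or carry anything, and leave the other things on the bench where they are.

Things in the scene. Friction and masses are not known exactly. Their poses are not given: they have to be found in the camera images.
- vise: Cam-action machine vise bolted to the bench, grey iron, bright bed and jaw plates; 100 mm wide (x), y from -125 to +75 mm. Origin on the bench between the jaws, z up; yaw varies by up to 0.35 rad. Bed top at z = 30 mm. Jaws: x -50 to +50, tops at z = 63; fixed jaw's face at y = +30. The -x end of the opening is free; low bolting lugs reach x = +-83 mm (bolt heads to z = 25 mm).
- stop_face (a point): Centre of the face of the work stop's 12 mm pin, which the bar's end must meet: x = +58, y = +12, z = 50 mm in the vise's frame, facing the vise's -x. The stop is a bracket on the +x end of the fixed jaw, with an arm across the end of the opening.
- jaw: Moving jaw, iron with a steel face plate; origin at the middle of the lower edge of its clamping face, axes as the vise. Its face is at vise y = -20 mm with the lever at 0 and moves along the vise's +y by 7.5 mm per radian of lever: it meets a bar lying square on the fixed jaw at a lever angle of about 1.33 rad.
- bar: The work: plain milled aluminium bar, 120 x 40 x 40 mm (x, y, z), 0.5 kg, four small holes along its top, loose on the vise's bed between the jaws with about 9 mm play. Origin at the centre of its underside, x along its length. It starts with its +x end 12 to 34 mm short of the stop, its -x end sticking out beyond the jaws, up to 0.03 rad askew.
- bar_stop_end (a point): Centre of the bar's +x end face, 20 mm above its underside: the end that must rest against the stop.
- bar_near_end (a point): Centre of the bar's -x end face, 20 mm above its underside: where to push, towards +x of the vise.
- lever_pivot (a point): A point on the vertical axis of the cam lever, at the height of the arm's middle: x = 0, y = -85, z = 70 mm in the vise's frame.
- lever_arm (a point): A point on the middle of the lever's arm, 100 mm from the pivot axis. The arm is a flat steel bar, 14 mm wide and 10 mm thick (65 to 75 mm above the bench), open beneath except over the vise's base (30 mm high); beyond this point it ends in the ball.
- lever_ball (a point): Centre of the black ball (32 mm diameter) on the lever's end, 139 mm from the pivot axis.
- lever (a joint): Cam lever's angle, rad: 0 open (arm from pivot towards -x -y of the vise, -135 degrees), growing counter-clockwise from above. Starts at 0 to 0.2. Push the arm's side nearer the robot. Drag about 4 N at 100 mm from the pivot; it stays where left. From about 1.33 the jaw bears on the bar and the push grows by about 3.5 N per 0.1 rad; at 1.5 to 1.6 (8 to 12 N) it is tight. End stop at 1.8.
- deburrer: Bystander: green-handled deburring tool, 145 mm long, lying left of the vise. Leave alone.
- small_block: Bystander: drilled aluminium block, 46 x 40 x 32 mm, near the vise. Leave alone.
- bush: Bystander: steel bush, 32 mm diameter, 22 mm high, standing near the vise. Leave alone.
- calculator: Bystander: desk calculator, 100 x 140 x 20 mm. Leave alone.
- spray: Bystander: clear spray bottle, 70 mm diameter, 181 mm high. Leave alone.
- caliper: Bystander: digital caliper, 200 mm long, lying flat right of the vise. Leave alone.
- marker: Bystander: yellow marker pen, 110 mm long, lying flat. Leave alone.
There are look-alikes about, which are no part of the job. There is more than one size of the bar; the job needs the middle-sized.

How it is judged:
On the way, in this order (a step that is already met when the one before it is completed fails the run):
1. the bar's end is against the work stop while the jaws are still open (x of bar_stop_end in the frame of vise above 0.0555 m and value of joint lever below 1 rad), for 0.1 s.
2. the lever is pushed round until the jaw grips the bar (value of joint lever above 1.25 rad and contact force between jaw and bar above 20 N), for 0.2 s.
At the end, for the whole second after the job is handed in: The bar lies flat on the vise's bed with its +x end within 2.5 mm of the stop pin's face and square to the jaws within 0.015 rad; the lever stays beyond 1.25 rad and the moving jaw presses on the bar with more than 20 N; the bar is at rest (all of step 2 and x of bar_stop_end in the frame of vise above 0.0555 m and angle between the x axis of bar and the x axis of vise, either way round below 0.015 rad and z of bar in the frame of vise below 0.033 m and angle between bar's own z axis and vertical below 0.03 rad and linear speed of bar below 0.01 m/s); the robot touches nothing.
It fails at once if the bar is lifted more than 8 mm off the bed or tipped (z of bar in the frame of vise above 0.038 m or angle between bar's own z axis and vertical above 0.15 rad).
It fails at once if another thing on the bench is moved more than 15 mm (distance of any of deburrer, small_block, bush, calculator, spray, caliper, marker from where it was at the start of the episode above 0.015 m).
It also fails if it takes over 48 s, if anything falls off the work surface, if the arm or the gripper's body presses on something with over 40 N, if the wrist force passes 120 N, or if a joint passes its speed limit or range.

## Working session

There is one attempt and no reset: what is moved stays moved. The work goes in short steps, each a Python script; the robot and the scene stay as the last script left them, time stands still between calls to the robot, and variables do not carry over. Pictures are saved under pics/ and viewed, and the job is handed in when it is done.

```bash
ls; mkdir -p pics
python3 - <<'E'
from station import env
import cv2,numpy as np
for n in("scene","top"):
    im=env.get_image(n); cv2.imwrite(f"pics/{n}0.png",im["pixels"]); np.savez(f"{n}0.npz",**im)
    print(n,im["fx"],im["cx"],im["cy"],im["R"].round(3).tolist(),im["t"].round(3))
    for q in("vise","bar","lever","jaw","lever_ball"):
        print(q,[(round(d["conf"],2),np.round(d["pixel"]).tolist(),int(d["mask"].sum())) for d in env.silhouettes(q,n)])
print(env.get_obs())
E
```

```text
pics
scene 403.1995134700673 283.59758303746906 208.39865616219754 [[-0.47, 0.883, 0.003], [0.585, 0.313, -0.748], [-0.661, -0.35, -0.663]] [ 0.364 -0.232  1.336]
vise [(0.86, [298.0, 239.0], 3850)]
bar [(0.7, [301.0, 190.0], 289), (0.62, [324.0, 226.0], 909), (0.56, [403.0, 197.0], 2033), (0.5, [176.0, 158.0], 1020)]
lever []
jaw [(0.71, [302.0, 228.0], 662)]
lever_ball [(0.93, [281.0, 215.0], 835)]
top 435.3535967397049 271.5254826123744 206.96556268634703 [[0.015, -1.0, -0.003], [-0.998, -0.014, -0.057], [0.057, 0.004, -0.998]] [-0.103  0.512  1.078]
vise [(0.55, [262.0, 182.0], 3968)]
bar [(0.89, [236.0, 196.0], 868), (0.75, [293.0, 254.0], 359), (0.64, [184.0, 281.0], 1887), (0.59, [286.0, 187.0], 723)]
lever [(0.71, [284.0, 186.0], 733), (0.71, [239.0, 193.0], 862)]
jaw [(0.89, [256.0, 181.0], 648)]
lever_ball [(0.97, [288.0, 181.0], 781)]
{'time': 0.6, 'joint_positions': array([ 9.96490650e-01,  5.27481417e-01,  1.43270498e+00, -6.57671764e-06,
        1.18140954e+00, -1.78498924e-01]), 'dq': array([ 0.00106204, -0.00042203, -0.0009186 ,  0.00051497,  0.00178137,
       -0.00026108]), 'tau': array([-1.11419897e-03, -4.39744091e+01, -1.76890647e+01,  6.33245939e-02,
        5.07806533e-02, -7.76129838e-06]), 'tool_pos': array([0.24092904, 0.57666599, 0.23655824]), 'ee_rot': array([ 1.96612841e-01,  9.80481204e-01, -2.64462016e-06,  2.22592546e-06]), 'contact_force': array([-0.97698573, -0.40045672, -0.01480199]), 'wrist_torque': array([ 0.00756095, -0.02743065, -0.01631575]), 'opening': 0.08722263091672394}
```

View pics/top0.png

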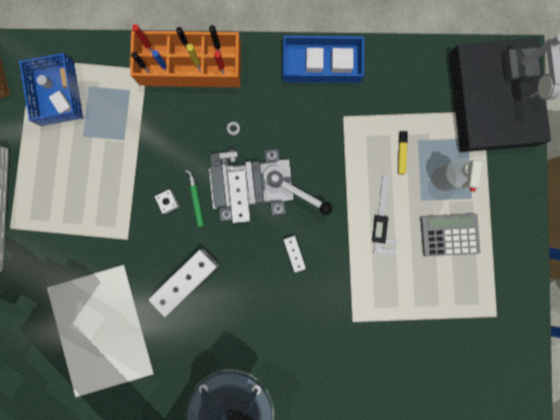

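View pics/scene0.png

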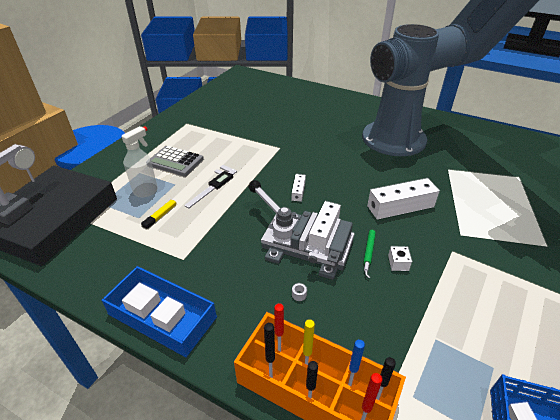

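Run:
```python
import cv2
a=cv2.imread("pics/top0.png")[120:290,160:340]; cv2.imwrite("pics/topc.png",cv2.resize(a,None,fx=4,fy=3.5,interpolation=2) if 0 else cv2.resize(a,None,fx=3.5,fy=3.5,interpolation=2))
a=cv2.imread("pics/scene0.png")[120:300,200:430]; cv2.imwrite("pics/scenec.png",cv2.resize(a,None,fx=3.3,fy=3.3,interpolation=2))
```

```text
(no output)
```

View pics/topc.png

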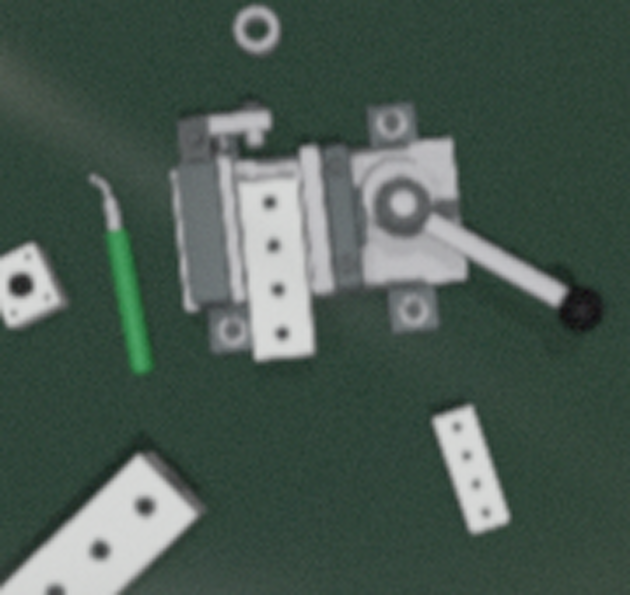

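View pics/scenec.png

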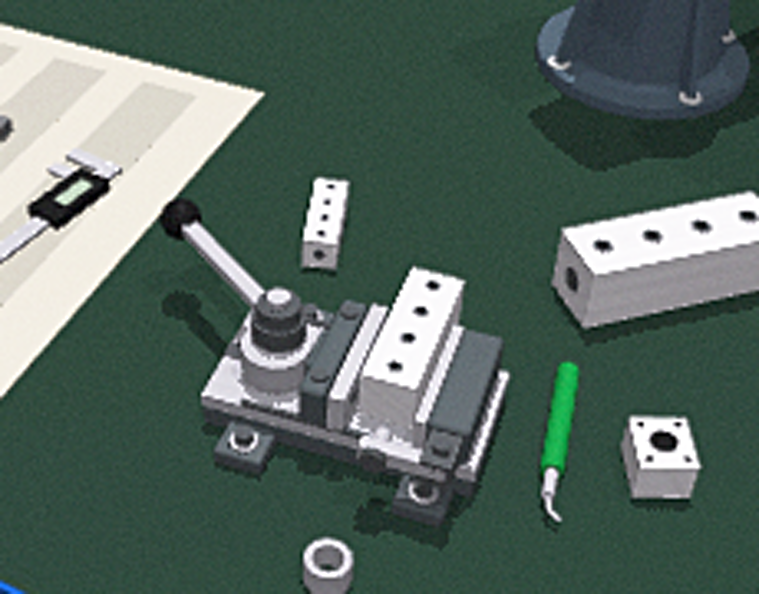

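Candidates for the bar: the large bar lying on the bench at top (184,281), the small bar at (293,254), and the one between the jaws at (238,195). The one in the jaws is the middle-sized one. The deburrer is at (196,205), the block at (166,201) and the bush at (233,128). The crop shows the stop arm at the far (+x) end. Next I measure.

```bash
cat > h.py <<'E'
from station import env
import cv2,numpy as np
def cloud(im):
    v,u=np.mgrid[0:420,0:560]; d=im["depth"]
    c=np.stack([(u-im["cx"])/im["fx"]*d,(v-im["cy"])/im["fy"]*d,d],-1)
    w=(c-im["t"])@im["R"]; w[d<=0]=np.nan
    return w
def best(q,cam,near):
    L=env.silhouettes(q,cam); L=[d for d in L if np.hypot(*(np.array(d["pixel"])-near))<30]
    return L
E
python3 - <<'E'
from h import *
im=env.get_image("top"); w=cloud(im)
pts=lambda m,lo,hi:w[m&(w[...,2]>lo)&(w[...,2]<hi)]
def rect(p):
    r=cv2.minAreaRect((p[:,:2]*1000).astype(np.float32)); return r,np.median(p[:,2])
for q,lo,hi in(("bar",.055,.09),("vise",.02,.04),("vise",.055,.068),("jaw",.055,.068),("lever_ball",.055,.1)):
    for d in env.silhouettes(q,"top"):
        p=pts(d["mask"],lo,hi)
        if len(p)>20: print(q,round(d["conf"],2),d["pixel"],len(p),rect(p))
# height map around
z=w[...,2]; sub=z[145:225,200:335]
cv2.imwrite("pics/z.png",cv2.resize(np.nan_to_num(np.clip(sub*2500,0,255)).astype(np.uint8),None,fx=5,fy=5,interpolation=0))
np.save("w.npy",w)
E
```

```text
bar 0.72 [182.2, 277.9] 1284 (((327.5642395019531, 115.74813842773438), (56.711097717285156, 169.81216430664062), 44.999412536621094), np.float64(0.05689673080733984))
bar 0.67 [238.7, 197.2] 849 (((536.63525390625, -16.580585479736328), (120.69790649414062, 39.99774169921875), 6.404677867889404), np.float64(0.06963335417619078))
vise 0.88 [261.6, 182.0] 1067 (((570.242431640625, -43.23077392578125), (147.0025177001953, 200.77255249023438), 8.204978942871094), np.float64(0.02973809968467225))
vise 0.88 [261.6, 182.0] 1521 (((585.9970703125, -65.2909164428711), (137.81619262695312, 237.34999084472656), 3.2360923290252686), np.float64(0.06133637654909409))
vise 0.63 [237.5, 195.0] 171 (((536.0643310546875, -16.859243392944336), (119.51081848144531, 39.50208282470703), 6.305716037750244), np.float64(0.06705426013553249))
vise 0.25 [287.1, 183.9] 96 (((594.5444946289062, -95.77235412597656), (29.314956665039062, 46.48396301269531), 28.432994842529297), np.float64(0.0579639136942528))
jaw 0.6 [253.1, 180.8] 554 (((572.8712158203125, -56.61268615722656), (99.26850891113281, 39.38157272338867), 7.3262224197387695), np.float64(0.061848096070675755))
lever_ball 0.94 [282.6, 185.8] 659 (((548.3801879882812, -155.54177856445312), (181.90692138671875, 48.828453063964844), 54.54701614379883), np.float64(0.07612254949388829))
```

View pics/z.png

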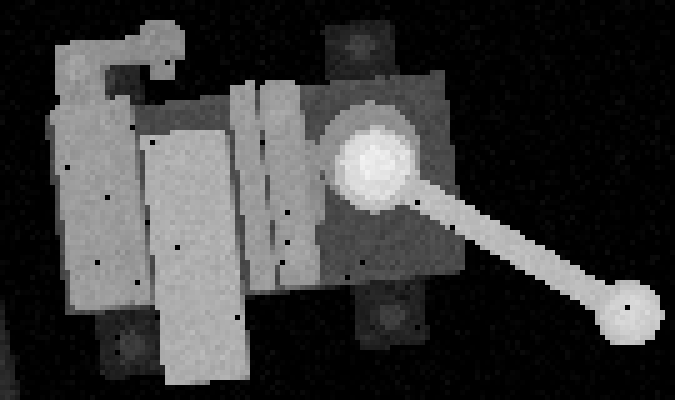

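Run:
```python
from h import *
w=np.load("w.npy")
def box(u0,u1,v0,v1): m=np.zeros((420,560),bool); m[v0:v1,u0:u1]=1; return m
def rect(m,lo,hi):
    m=(m&(w[...,2]>lo)&(w[...,2]<hi)).astype(np.uint8)
    n,l,s,c=cv2.connectedComponentsWithStats(m,connectivity=4); k=1+s[1:,4].argmax()
    p=w[l==k]; return cv2.minAreaRect((p[:,:2]*1000).astype(np.float32)),p.mean(0).round(4),len(p)
print("fixed",rect(box(205,229,166,212),.05,.066))
print("jawplate+jaw",rect(box(245,266,160,205),.05,.067))
print("hub",rect(box(265,285,160,190),.083,.12))
print("ball",rect(box(318,335,198,215),.062,.1))
print("arm",rect(box(284,317,180,206),.06,.085))
print("stop",rect(box(222,240,146,162),.03,.08))
```

```text
fixed (((561.3799438476562, 30.089679718017578), (98.77505493164062, 38.26904296875), 7.229934215545654), array([0.5608, 0.0299, 0.0618]), 624)
jawplate+jaw (((573.6192016601562, -59.47261047363281), (99.693359375, 45.89192199707031), 7.968716621398926), array([ 0.573 , -0.056 ,  0.0612]), 603)
hub (((579.1307983398438, -101.98277282714844), (30.307817459106445, 29.951000213623047), 46.40773010253906), array([ 0.5785, -0.1025,  0.0892]), 144)
ball (((512.2015991210938, -222.0271759033203), (34.6332893371582, 29.76926040649414), 84.1805191040039), array([ 0.5123, -0.2213,  0.0796]), 156)
arm (((545.3248901367188, -163.46688842773438), (94.01404571533203, 14.057562828063965), 60.94593811035156), array([ 0.5449, -0.1634,  0.0743]), 232)
stop (((637.931640625, 9.23438549041748), (34.287200927734375, 27.048036575317383), 89.00575256347656), array([0.6384, 0.0072, 0.0553]), 122)
```

```bash
cat >> h.py <<'E'
YAW=np.radians(7.5); O=np.array([.5679,-.0177])
ex=np.array([np.cos(YAW),np.sin(YAW)]); ey=np.array([-ex[1],ex[0]])
def V(x,y,z): p=O+x*ex+y*ey; return [p[0],p[1],z]
def inv(p): d=np.array(p[:2])-O; return d@ex,d@ey
def Q(a): return [np.cos(a/2),np.sin(a/2),0.,0.]  # tool down, tool x at angle a
PIV=O-.085*ey
def st(s=""):
    o=env.get_obs(); print(s,round(o["time"],2),o["tool_pos"].round(4),np.round(inv(o["tool_pos"]),4),"F",o["contact_force"].round(1)); return o
E
python3 - <<'E'
from h import *
env.set_gripper(0.0,20)
q=Q(YAW)
env.move_ptp(V(-.135,.007,.2),q); st("above")
env.servo_line(V(-.125,.007,.056),v=.15); st("down")
im=env.get_image("top"); cv2.imwrite("pics/t1.png",cv2.resize(im["pixels"][120:290,160:340],None,fx=3.5,fy=3.5))
im=env.get_image("scene"); cv2.imwrite("pics/s1.png",cv2.resize(im["pixels"][120:300,200:430],None,fx=3.3,fy=3.3))
E
```

```text
above 4.69 [ 0.4334 -0.0279  0.2001] [-0.1347  0.0075] F [0.1 0.5 0.3]
down 5.8 [ 0.4434 -0.0271  0.0564] [-0.1246  0.007 ] F [ 0.3  0.6 -0.4]
```

View pics/t1.png

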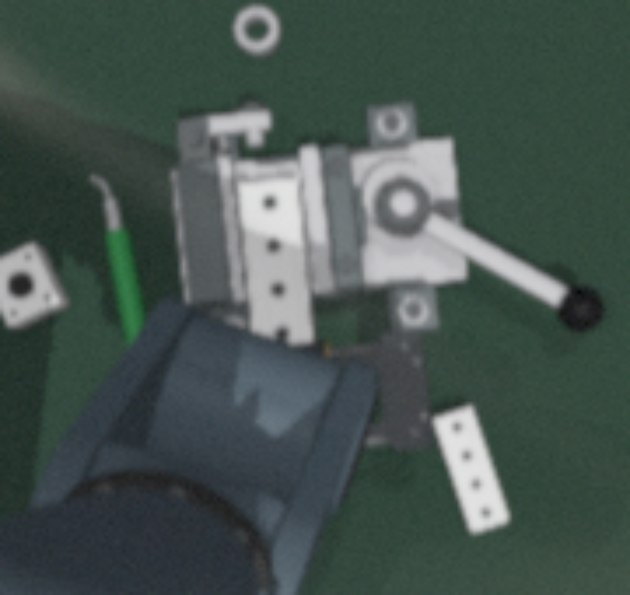

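View pics/s1.png

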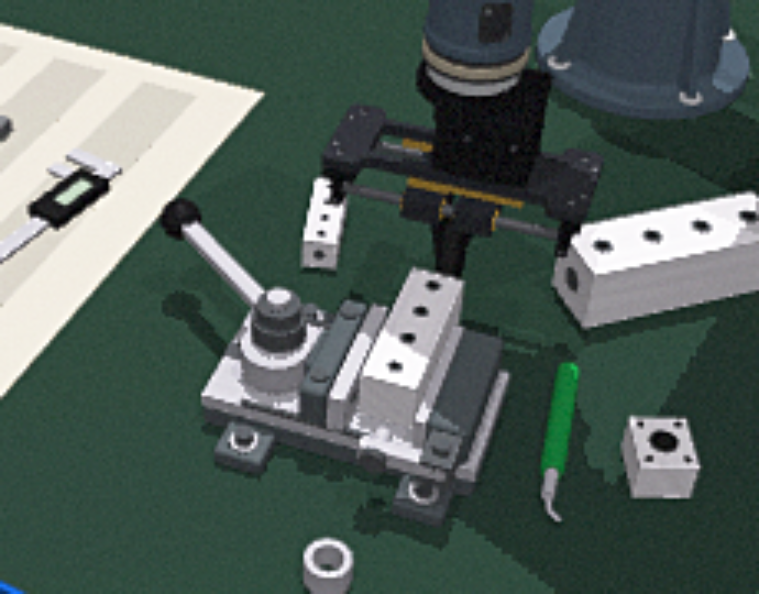

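The closed fingers stand just behind the bar's near end, at about (450,250) in the crop, and clear of everything. Next is the push.

Run:
```python
from h import *
g=env.servo_line(V(-.083,.008,.056),v=.06,guard=15); st(f"a {g}")
g=env.servo_line(V(-.064,.008,.056),v=.025,guard=12); st(f"b {g}")
env.dwell(.2); st()
```

```text
a False 6.75 [ 0.4826 -0.0198  0.0559] [-0.0848  0.009 ] F [-5.9 -0.6  4.9]
b True 7.34 [ 0.4932 -0.0177  0.0555] [-0.0741  0.0097] F [-0.4  0.1  0.4]
 7.54 [ 0.4924 -0.0177  0.0552] [-0.0748  0.0099] F [ 0.3 -0.6 -0.7]
```

Run:
```python
from h import *
g=env.servo_line(V(-.062,.009,.056),v=.02,guard=14); st(f"b {g}")
env.dwell(.3); st()
g=env.servo_line(V(-.062,.009,.056),v=.02,guard=20); st(f"c {g}")
env.dwell(.2)
im=env.get_image("top"); w=cloud(im);cv2.imwrite("pics/t2.png",cv2.resize(im["pixels"][120:220,190:310],None,fx=6,fy=6,interpolation=2))
for d in env.silhouettes("bar","top"):
    p=w[d["mask"]&(w[...,2]>.06)&(w[...,2]<.09)]
    if len(p)>50: print(d["pixel"],cv2.minAreaRect((p[:,:2]*1000).astype(np.float32)))
im=env.get_image("scene"); cv2.imwrite("pics/s2.png",cv2.resize(im["pixels"][180:280,270:370],None,fx=6,fy=6,interpolation=2))
st()
```

```text
b True 7.97 [ 0.493  -0.0171  0.055 ] [-0.0742  0.0104] F [-0.2 -0.3  0.2]
 8.28 [ 0.4926 -0.017   0.0547] [-0.0746  0.0105] F [ 0.6  0.2 -0.3]
c True 8.8 [ 0.4925 -0.0162  0.0546] [-0.0746  0.0113] F [ 0.2  0.1 -0.6]
[232.9, 170.2] ((597.9969482421875, -6.404827117919922), (51.86445236206055, 39.744625091552734), 6.79006290435791)
 9.15 [ 0.4923 -0.0161  0.0543] [-0.0748  0.0115] F [0.3 0.4 0.4]
```

View pics/t2.png

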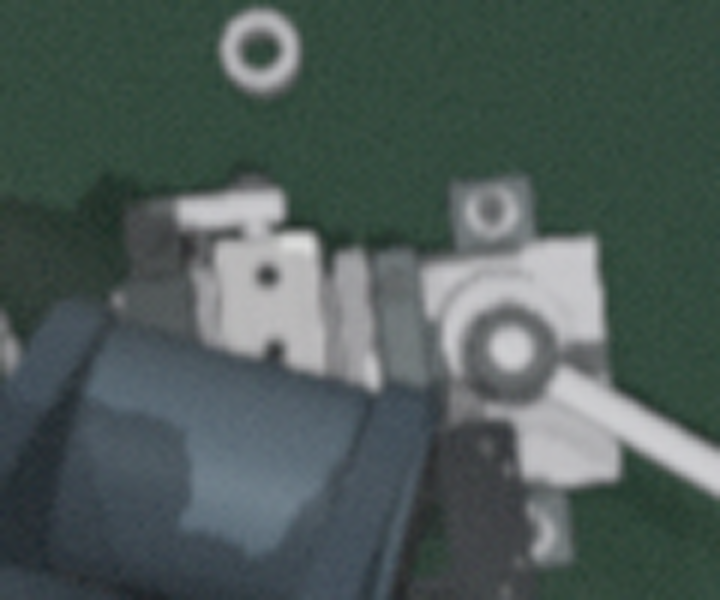

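View pics/s2.png

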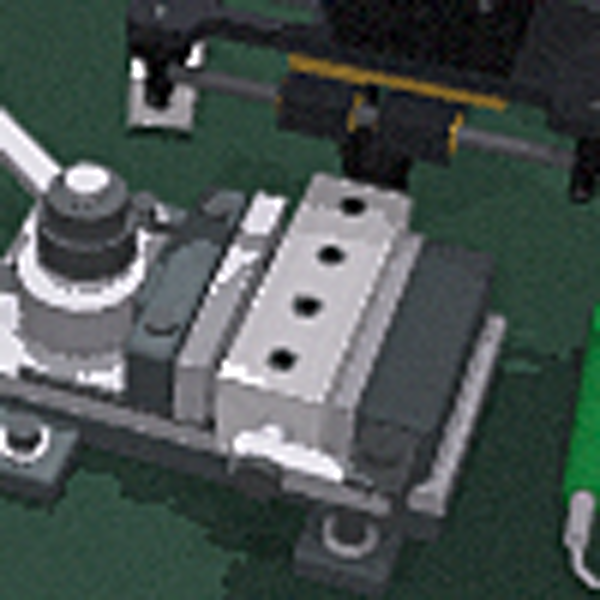

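Both pictures show the bar's far end against the pin. The measured end is at vise x ≈ 57 mm, and repeated pushes stop at the same place. Now I back off, re-measure without the arm in the way, and go to the lever.

Run:
```python
from h import *
env.servo_line(V(-.105,.0115,.056),v=.1)
env.servo_line(V(-.13,.0,.16),v=.25)
a0=np.radians(-119.1)  # world arm angle
a=a0-np.radians(14); r=np.array([np.cos(a),np.sin(a)])
u=np.array([np.cos(a0),np.sin(a0)]); t=np.array([-u[1],u[0]])
p=PIV+.1*u-.045*t
env.move_ptp([p[0],p[1],.16],Q(np.arctan2(t[1],t[0]))); st("lev")
im=env.get_image("top"); w=cloud(im);cv2.imwrite("pics/t3.png",cv2.resize(im["pixels"][120:290,160:340],None,fx=3.5,fy=3.5,interpolation=2))
for d in env.silhouettes("bar","top"):
    p=w[d["mask"]&(w[...,2]>.06)&(w[...,2]<.09)]
    if len(p)>50:
        r=cv2.minAreaRect((p[:,:2]*1000).astype(np.float32)); print(d["pixel"],r,inv(np.array(r[0])/1000))
im=env.get_image("scene"); cv2.imwrite("pics/s3.png",cv2.resize(im["pixels"][120:300,200:430],None,fx=3.3,fy=3.3,interpolation=2))
```

```text
lev 10.81 [ 0.49   -0.1669  0.158 ] [-0.0968 -0.1378] F [-0.5  0.8 -0.5]
[235.3, 186.1] ((563.7473754882812, -10.387884140014648), (117.08543395996094, 40.35940933227539), 6.825342655181885) (np.float64(-0.0031626755930827147), np.float64(0.007791585960386711))
```

View pics/t3.png

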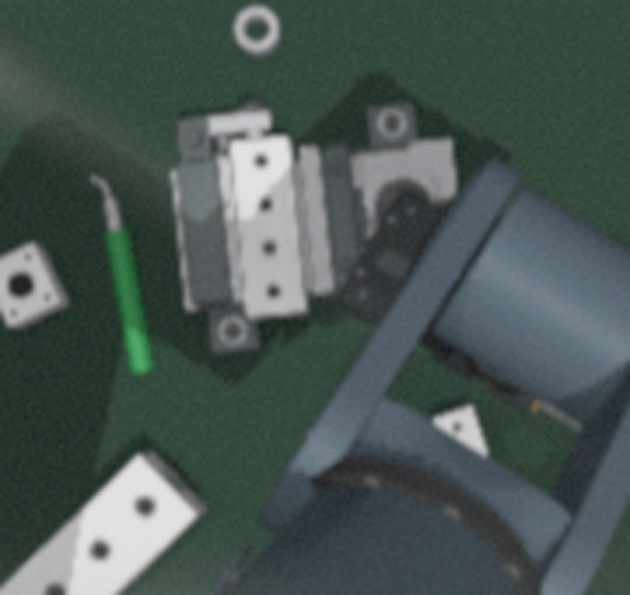

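View pics/s3.png

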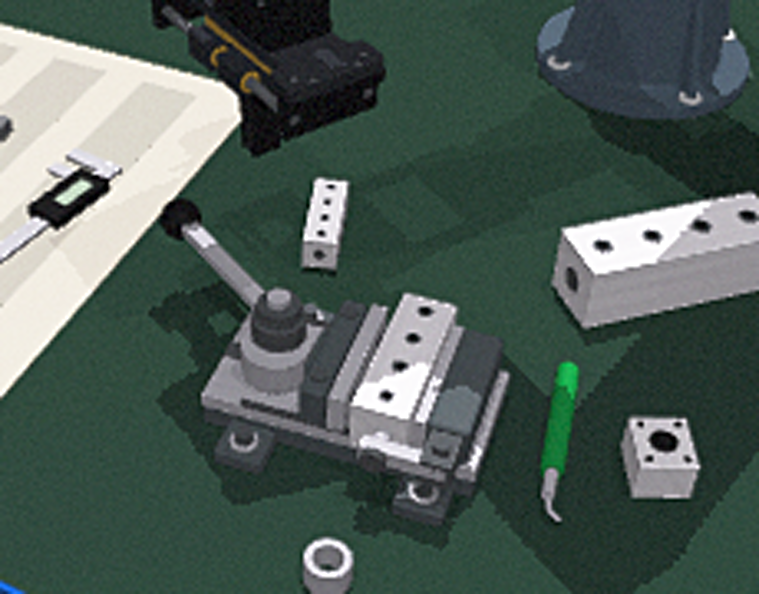

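The view is clear. The bar moved 28 mm and its end sits against the pin, with measured centre x ≈ −3 mm against −2 mm expected. Now the lever sweep.

```bash
cat >> h.py <<'E'
def levpose(th,off=.0165,r=.095,z=.069):
    a=YAW-np.radians(135)+th; u=np.array([np.cos(a),np.sin(a)]); t=np.array([-u[1],u[0]])
    p=PIV+r*u-off*t; return [p[0],p[1],z],Q(np.arctan2(t[1],t[0])),t,u
def lst(s):
    o=env.get_obs(); d=o["tool_pos"][:2]-PIV; R=np.hypot(*d)
    th=np.arctan2(d[1],d[0])+np.arcsin(.0165/R)-YAW+np.radians(135)
    a=YAW-np.radians(135)+th; t=np.array([-np.sin(a),np.cos(a)]); F=o["contact_force"]
    print(s,round(o["time"],2),"th",round(th,3),"R",round(R,4),"z",round(o["tool_pos"][2],4),"Ft",round(F[:2]@-t,1),"F",F.round(1)); return th,F[:2]@-t
E
python3 - <<'E'
from h import *
p,q,t,u=levpose(.146,off=.045); env.servo_line(p,q,v=.15); lst("down")
p,q,t,u=levpose(.146,off=.020); env.servo_line(p,q,v=.05,guard=10); lst("near")
for th in np.arange(.25,1.2,.12):
    p,q,t,u=levpose(th); g=env.servo_line(p,q,v=.06,guard=25); lst(f"{th:.2f} {g}")
    if g: break
im=env.get_image("scene"); cv2.imwrite("pics/s4.png",cv2.resize(im["pixels"][120:300,200:430],None,fx=3.3,fy=3.3,interpolation=2))
E
```

```text
down 11.72 th -0.137 R 0.1047 z 0.0695 Ft 0.2 F [ 0.1  0.4 -0.1]
near 12.37 th 0.108 R 0.0971 z 0.0689 Ft -0.1 F [0.3 0.4 0.6]
0.25 False 12.74 th 0.233 R 0.0965 z 0.0686 Ft 2.9 F [-2.6  1.3  0.7]
0.37 False 13.08 th 0.359 R 0.0963 z 0.0686 Ft 3.3 F [-3.1  1.2 -0.1]
0.49 False 13.43 th 0.484 R 0.0963 z 0.0686 Ft 3.8 F [-3.8  0.5 -1.2]
0.61 False 13.77 th 0.607 R 0.0962 z 0.0687 Ft 3.5 F [-3.4  0.6 -2.9]
0.73 False 14.11 th 0.728 R 0.0962 z 0.0688 Ft 2.2 F [-2.3  1.5 -2.9]
0.85 False 14.45 th 0.849 R 0.0963 z 0.0689 Ft 3.7 F [-3.8  0.3 -2. ]
0.97 False 14.79 th 0.969 R 0.0964 z 0.069 Ft 4.1 F [-4.4  0.2 -2.3]
1.09 False 15.13 th 1.089 R 0.0964 z 0.0691 Ft 3.8 F [-4.5  0.7 -0.9]
```

View pics/s4.png

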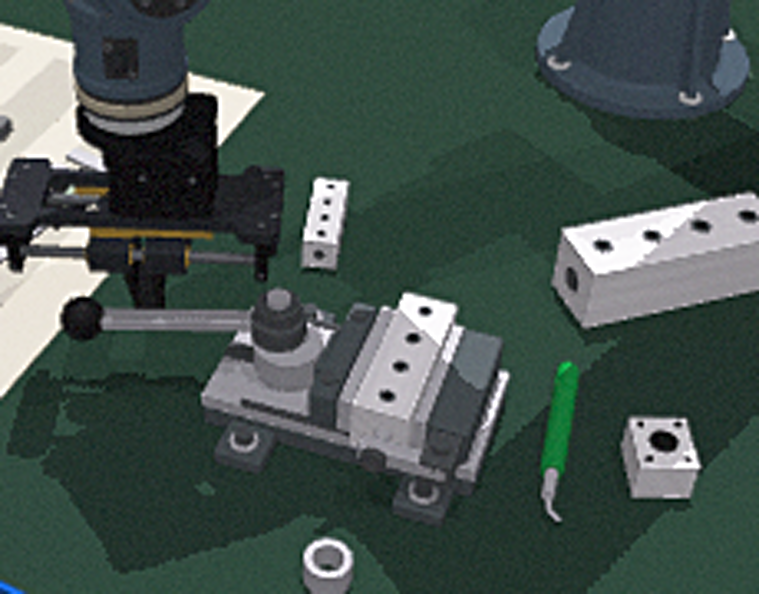

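The lever is following with about 4 N of drag, and the bar is still at the stop. I keep pushing until it is firm.

Run:
```python
from h import *
for th in list(np.arange(1.2,1.42,.1))+list(np.arange(1.45,1.66,.05)):
    p,q,t,u=levpose(th); g=env.servo_line(p,q,v=.04,guard=25); m,F=lst(f"{th:.2f} {g}")
    if g or (F>12 and m>1.48): break
env.dwell(.3); lst("hold")
im=env.get_image("top"); w=cloud(im);cv2.imwrite("pics/t5.png",cv2.resize(im["pixels"][120:290,160:340],None,fx=3.5,fy=3.5,interpolation=2))
```

```text
1.20 False 15.6 th 1.197 R 0.0964 z 0.0691 Ft 3.3 F [-4.1  0.4 -0.7]
1.30 False 15.99 th 1.298 R 0.0965 z 0.0691 Ft 3.5 F [-5.1  0.9 -0.6]
1.40 False 16.38 th 1.389 R 0.0964 z 0.0691 Ft 5.1 F [-6.5 -0.5  1.1]
1.45 False 16.65 th 1.433 R 0.0964 z 0.0691 Ft 7.9 F [-8.3 -2.8  0.1]
1.50 False 16.92 th 1.477 R 0.0964 z 0.0691 Ft 8.6 F [-8.8 -3.5  1.7]
1.55 False 17.18 th 1.521 R 0.0964 z 0.0691 Ft 10.1 F [-9.7 -5.   1.8]
1.60 False 17.45 th 1.566 R 0.0964 z 0.0691 Ft 11.1 F [-10.8  -5.7   2. ]
1.65 False 17.72 th 1.61 R 0.0965 z 0.0691 Ft 12.2 F [-10.8  -7.4   0.6]
hold 18.02 th 1.61 R 0.0965 z 0.0691 Ft 11.3 F [-10.2  -6.6   1.7]
```

View pics/t5.png

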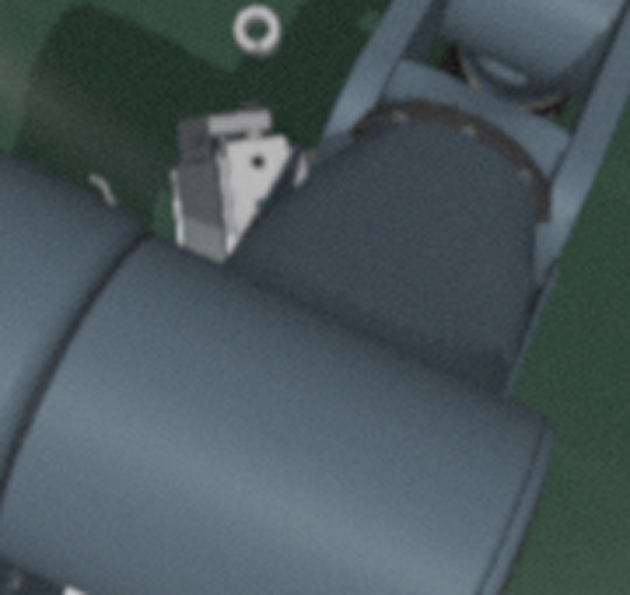

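The lever is firm: about 12 N at roughly 1.6 rad, tracking the expected curve. I back off and check.

Run:
```python
from h import *
p,q,t,u=levpose(1.61,off=.055); env.servo_line(p,q,v=.08); st("off")
env.servo_line([p[0],p[1],.2],v=.2)
env.goto_joints([-1.2,.527,1.433,0,1.181,0]) ; st("away")
env.dwell(.3)
im=env.get_image("top"); w=cloud(im);cv2.imwrite("pics/t6.png",cv2.resize(im["pixels"][120:290,160:340],None,fx=3.5,fy=3.5,interpolation=2))
for d in env.silhouettes("bar","top"):
    p=w[d["mask"]&(w[...,2]>.06)&(w[...,2]<.09)]
    if len(p)>50:
        r=cv2.minAreaRect((p[:,:2]*1000).astype(np.float32)); print(d["pixel"],r,inv(np.array(r[0])/1000),np.median(p[:,2]))
m=(w[...,2]>.058)&(w[...,2]<.1)&(np.hypot(w[...,0]-PIV[0],w[...,1]-PIV[1])>.03)&(np.hypot(w[...,0]-PIV[0],w[...,1]-PIV[1])<.16)&(w[...,1]<PIV[1]-.0)
c=w[m].mean(0)[:2]-PIV; print("lever",np.arctan2(c[1],c[0])-YAW+np.radians(135),m.sum())
im=env.get_image("scene"); cv2.imwrite("pics/s6.png",cv2.resize(im["pixels"][120:300,200:430],None,fx=3.3,fy=3.3,interpolation=2))
```

```text
off 18.74 [ 0.6254 -0.202   0.0693] [ 0.0329 -0.1902] F [ 0.6 -0.4 -0.2]
away 21.19 [ 0.3273 -0.5322  0.2365] [-0.3057 -0.4787] F [ 0.2  0.5 -0.7]
[233.6, 184.6] ((564.6044921875, -8.267601013183594), (120.23042297363281, 41.50182342529297), 7.215293884277344) (np.float64(-0.0020361391630709406), np.float64(0.009781853592103717)) 0.06949517616812137
[182.4, 278.7] ((328.45892333984375, 117.10579681396484), (51.49688720703125, 165.12973022460938), 46.4915657043457) (np.float64(-0.21979693770920772), np.float64(0.1649058465321271)) 0.06082140471396008
lever 1.4470589018297537 389
```

View pics/t6.png

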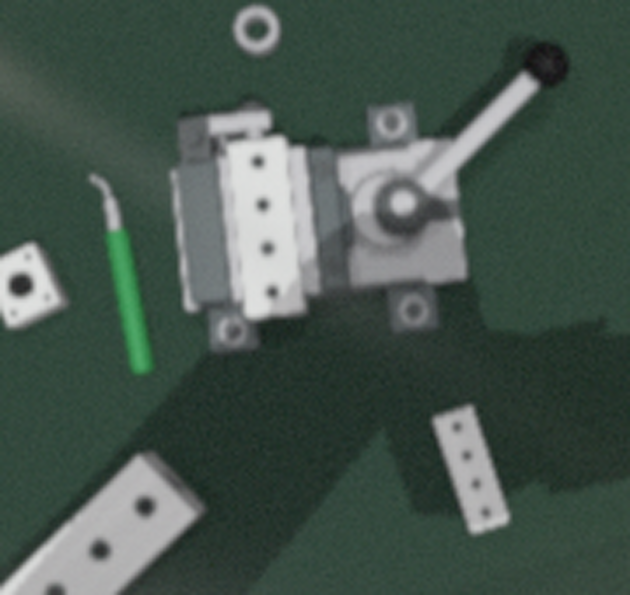

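View pics/s6.png

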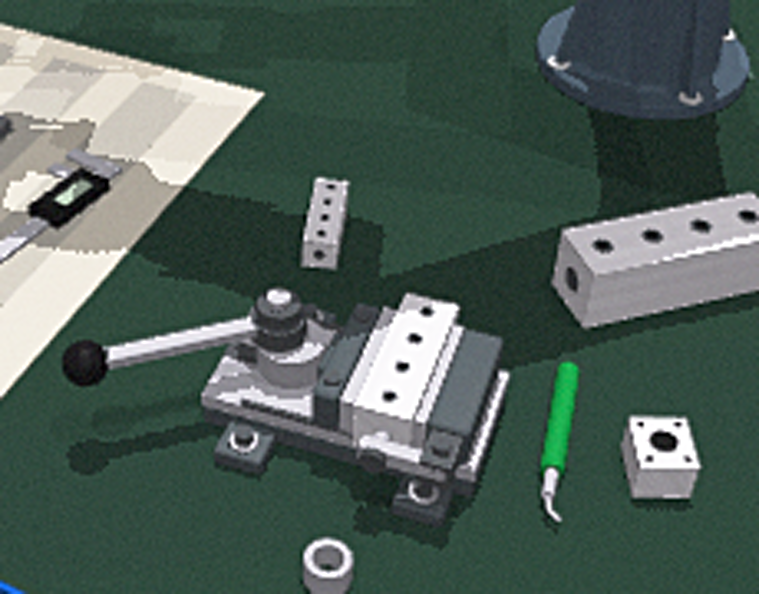

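Run:
```python
from h import *
im=env.get_image("top"); w=cloud(im)
r=np.hypot(w[...,0]-PIV[0],w[...,1]-PIV[1])
for lo,hi in((.05,.118),(.124,.156)):
    m=(w[...,2]>.062)&(w[...,2]<.1)&(r>lo)&(r<hi)&(w[...,1]<PIV[1]-.02)
    c=w[m].mean(0)-[*PIV,0]; print("lever",np.arctan2(c[1],c[0])-YAW+np.radians(135),m.sum(),np.hypot(*c[:2]))
```

```text
lever 1.4490205588852523 181 0.0836306260679672
lever 1.4461919823148133 141 0.13756290779946231
```

After release the lever eased back to about 1.45 rad and stays there. That is where the drag (0.4 Nm) balances the jaw's back-torque, which leaves an estimated 50 N on the bar. Pushing again would settle at the same place, so I hand in.

Run:
```python
from h import *
env.job_done(); st("done")
```

```text
the job is handed in; nothing more can be done
the job is handed in; nothing more can be done
```

I pushed the middle-sized bar along the jaws until it met the work stop, then pushed the cam lever round until it was firm. I backed the arm clear and handed the job in, with the robot clock at about 21.5 s of the 48 s allowed.

- **Bar at the stop:** three pushes stopped at the same place. The last top picture puts the bar's centre at vise (−2.0, +9.8) mm, against (−2, +10) expected.
- **Square and flat:** the bar's yaw measured 7.2° and my estimate for the vise is about 7.5°, a difference of about 0.005 rad. Its top is at z = 69.5 mm, so it is flat on the bed.
- **Lever:** under the finger the push reached about 12 N. My finger geometry put the lever at about 1.6 rad then, but after release the camera shows about 1.45 rad, the same in two pictures. I take this as the lever easing back until its drag held it. The clamping force is therefore only an estimate, about 50 N, and I did not measure it.
- **Other things on the bench:** those in the last close crops (bush, deburrer, small block, caliper, both look-alike bars) showed no visible movement. The calculator, spray bottle and marker were outside those crops; the arm's planned path stayed well clear of the spray bottle.

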